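Zero the kitchen scale under a bowl

TASK

The empty bowl stands on the kitchen scale, which is still switched off: with the fingertips, lightly press its round key well down to switch it on and let it come up again, then in the same way press the long bar-shaped key to zero it, and withdraw. Do not press the square key, and do not press hard. Grasp and lift nothing: the scale, the bowl on it and the things around stay standing where they are.

Things in the scene. Friction and masses are not known exactly. Their poses are not given: they have to be found in the camera images.
- scale: Kitchen scale on rubber feet, flat body 250 (x) x 220 (y) mm, top face 24 mm above the worktop, 1.1 kg, loose. Origin: centre of its underside; x points to its back, y to its left. Pan 150 mm across, top at z = 32, centre 30 mm behind the origin. Three grey spring keys in a row 97 mm in front of the origin (robot's side): round at y = +75, long bar at 0, square at -75
- round_key_top (a point): Centre of the top face of the round key (on key), 24 mm across, top 32 mm above the worktop when up (8 mm proud of the scale's top face); moves with the key, axes as the scale's
- bar_key_top (a point): Centre of the top face of the long bar-shaped key (zero key), 50 mm along the scale's y, 21 mm along its x, same height as the round key; moves with the key, axes as the scale's
- square_key_top (a point): Centre of the top face of the square key, 21 x 21 mm, same height; not to be pressed
- round_key (a joint): Travel of the round key, m: 0 up, 0.006 fully down; starts to yield at about 1 N, fully down at about 4 N, springs back. It counts as pressed beyond 0.003, for 0.1 s
- bar_key (a joint): Travel of the bar key, same spring and values as the round key
- square_key (a joint): Travel of the square key, same spring and values
- bowl: White ceramic bowl, rim 120 mm across, 50 mm tall (rim about 82 mm above the worktop), loose on the scale's pan, about 0.25 kg. Origin: centre of its underside
- honey_jar: Honey jar with a dark lid, 61 mm across, 98 mm tall, loose. Origin: centre of its underside
- timer: White round wind-up kitchen timer with a ridge on top, 58 mm across, 60 mm tall, loose. Origin: centre of its underside
- salt_shaker: Salt shaker with a domed top, 44 mm across, 90 mm tall, loose. Origin: centre of its underside
- spice_jar: Glass spice jar with a screw cap, 46 mm across, 106 mm tall, loose. Origin: centre of its underside
- food_tin: Small food tin behind the scale, 58 mm across, 72 mm tall, loose. Origin: centre of its underside
Not all that is in view belongs to the job. Leave any orange or turquoise look-alike of the food_tin alone.

How it is judged:
On the way, in this order (a step that is already met when the one before it is completed fails the run):
1. the round key is pressed past 3 mm by the fingers, the bar key being up (value of joint round_key above 0.003 m and value of joint bar_key below 0.0015 m and contact force between the fingers and scale above 0.3 N), for 0.1 s.
2. the round key has come up again (value of joint round_key below 0.0015 m), for 0.1 s.
3. the bar key is pressed past 3 mm by the fingers, the round key being up (value of joint bar_key above 0.003 m and value of joint round_key below 0.0015 m and contact force between the fingers and scale above 0.3 N), for 0.1 s.
At the end, for the whole second after the job is handed in: Round key pressed and released, then bar key pressed and released: all three keys are up (less than 1.5 mm down), the scale is within 12 mm of its start, the bowl within 15 mm of its own and level, and every bystander upright within 15 mm of where it stood (value of joint each of round_key, bar_key, square_key below 0.0015 m and linear speed of bowl below 0.02 m/s and distance of scale from where it was at the start of the episode below 0.012 m and distance of each of bowl, honey_jar, timer, salt_shaker, spice_jar, food_tin from where it was at the start of the episode below 0.015 m and angle between bowl's own z axis and vertical below 0.1 rad and angle between each of honey_jar, timer, salt_shaker, spice_jar, food_tin's own z axis and vertical below 0.15 rad); the robot touches nothing.
It fails at once if the square key is pressed (2 mm or more) (value of joint square_key above 0.002 m).
It fails at once if the scale is pressed hard (over 20 N) (contact force between any of the fingers, the arm and scale above 20 N).
It fails at once if the scale is shoved more than 12 mm, lifted or tipped (distance of scale from where it was at the start of the episode above 0.012 m or angle between scale's own z axis and vertical above 0.06 rad).
It fails at once if the bowl is shoved or lifted more than 15 mm or tipped (distance of bowl from where it was at the start of the episode above 0.015 m or angle between bowl's own z axis and vertical above 0.15 rad).
It fails at once if a bystander is shoved or lifted more than 15 mm or tipped (distance of any of honey_jar, timer, salt_shaker, spice_jar, food_tin from where it was at the start of the episode above 0.015 m or angle between any of honey_jar, timer, salt_shaker, spice_jar, food_tin's own z axis and vertical above 0.25 rad).
It also fails if it takes over 32 s, if anything falls off the work surface, if the arm or the gripper's body presses on something with over 40 N, if the wrist force passes 120 N, or if a joint passes its speed limit or range.

ROBOT

A 6-joint arm with a two-finger parallel gripper is mounted at the origin on a cart in front of the work surface, level with it; the furniture and walls round the work are solid. World frame = base frame: x ahead of the robot, y to its left, z up, the work surface at z = 0. Lengths are in m, angles in rad, forces in N, time in s.
With the tool pointing down it reaches from about 0.35 to 0.775 m from the base axis. Payload 5.5 kg.
Tool frame: the origin (TCP) lies at the very end of the fingers, on their centre line; the grasp point (between the pads) lies 19 mm behind it; z points along the fingers, y is the line along which they close (so a half turn about z gives the same grasp; the last joint's range is limited). The gripper opens to 85 mm and grips with 20 to 120 N. Pads are 22 mm wide; open, the fingers measure 114 mm over their backs; the gripper's body (76 mm by 85 mm) begins 54 mm behind the grasp point. The pads swing forward as they close: fully open they stand 13 mm farther back than shut.
Start: joints at [1.163, 0.313, 0.046, 1.304, 0, 1.431], TCP at [0.152, 0.555, 0.231] pointing down, gripper open.
Joint ranges: [-2.76, 2.76], [-0.86, 1.69], [-1.03, 1.26], [-2.2, 2.34], [-1.47, 1.5], [-3.14, 3.14]. Speed limits (rad/s): [2.57, 2.57, 3.14, 3.14, 3.14, 3.14].

INTERFACE

Orientations are given as a unit quaternion [w, x, y, z].
In Python, from workcell import env, imaging, ticket gives the robot as it stands. The module is installed in compiled form; this text tells all that it offers.
- The arm moves only by the tool apply_moves, never from a script. Its argument "rows" is a list of rows, each an object with "xyz": the shift along the tool's x, y, z in mm, a list of three; "turn": the turn, a rotation vector about the tool's x, y, z in rad, a list of three; "grip": the opening, from 0 (shut) to 1 (fully open). A call has 1 to 12 rows; each row is the pose to reach, as a shift and turn from the pose commanded when the call began, along the tool's axes at that moment; what a row does not reach only later rows make up. A row lasts 1/12 s, in which the tool goes at most 41.7 mm and 7.16 degrees, less where a joint would pass 70% of its speed; a pose out of reach is approached as far as the arm can. A call with a gripper value outside its range is refused whole. The fingers move at their own pace and stop on an object; "force" is the grip in N (left out, the last holds). Time passes only in rows, so rows that repeat a pose let the fingers close. It gives the time, the measured TCP pose, the force, the opening and the grip force at its end, in the units of the state.
- env.get_state(): the state, without advancing time (a new reading comes with each control period).
- imaging.read_camera(name): name is "scene" or "top"; returns a dict with "color" (420x560x3 uint8, blue, green, red), "z_map" (420x560 float32, m along the optical axis (not along the pixel's ray), 0 where there is no reading), "camera_matrix" (3x3 intrinsics, pixels), "view" (4x4, takes a point from world to camera coordinates). Camera axes: x right, y down, z forward; pixel columns grow to the right and rows downward; lengths in m; the calibration is good to about 2 mm. A picture is of the moment at which its call begins.
- ticket.hand_in(): hands the job in; it is judged then, once.
The state is a dict: "clock": time; "joint_pos": joint angles; "qvel": joint speeds; "tau": joint torques, N m; "tcp_pos": TCP position; "orientation": TCP orientation; "wrist_force": force on the tool from outside, world axes, zero at the start; "ft_torque": the same for the moment, N m; "finger_gap": finger opening in m; "grip_force": force on a finger pad.
Only numpy, scipy, OpenCV 4.12 (cv2) and the standard library are available. Lean on these libraries where they do the work, as an engineer would, in place of code of your own. Each camera call takes 0.05 s, during which the arm holds its last target. There are 200 camera calls.

## Working session

There is one attempt and no reset: what is moved stays moved. The work goes in short steps, Python scripts to look and compute and a tool call to move; the robot and the scene stay as the last step left them, time stands still between calls to the robot, and variables do not carry over. Pictures are saved under pics/ and viewed, at most 10 in all, crops included, and the job is handed in when it is done.

Besides the shell and the picture viewer there is one more tool, called after "Call:" as name(argument=value, ...) on one line, values as JSON. apply_moves: Moves the arm, as the interface text tells. Its arguments: {"type":"object","properties":{"rows":{"type":"array"},"force":{"type":"number"}},"required":["rows"]}

```bash
mkdir -p pics; cat > h.py <<'E'
import numpy as np, cv2
from workcell import env, imaging, ticket
def cloud(c):
    z=c["z_map"];K=np.array(c["camera_matrix"]);V=np.array(c["view"])
    v,u=np.indices(z.shape)
    P=np.stack([(u-K[0,2])/K[0,0]*z,(v-K[1,2])/K[1,1]*z,z],-1)
    return (P-V[:3,3])@V[:3,:3]
def ray(c,u,v,h):
    K=np.array(c["camera_matrix"]);V=np.array(c["view"]);R=V[:3,:3]
    o=-R.T@V[:3,3];d=R.T@np.array([(u-K[0,2])/K[0,0],(v-K[1,2])/K[1,1],1])
    return o+d*(h-o[2])/d[2]
E
python3 - <<'E'
from h import *
for n in("scene","top"):
    c=imaging.read_camera(n);cv2.imwrite(f"pics/{n}0.png",c["color"]);np.savez(f"{n}0.npz",**c)
    V=c["view"];print(n,-V[:3,:3].T@V[:3,3],(c["z_map"]>0).mean())
s=env.get_state();print({k:np.round(v,3) for k,v in s.items()})
E
```

```text
scene [ 0.22586895 -0.32437047  0.71155646] 0.9960289115646258
top [0.4669572  0.06977633 0.99537831] 0.9958886054421768
{'clock': np.float64(0.1), 'joint_pos': array([1.163, 0.314, 0.045, 1.304, 0.   , 1.431]), 'qvel': array([ 0.001, -0.001,  0.002,  0.001,  0.002,  0.001]), 'tau': array([ 3.0000e-03, -4.8173e+01,  2.9924e+01,  1.3000e-02, -0.0000e+00,
       -0.0000e+00]), 'tcp_pos': array([0.152, 0.554, 0.23 ]), 'orientation': array([-0.   ,  0.134,  0.991, -0.001]), 'wrist_force': array([ 0.078,  0.132, -0.094]), 'ft_torque': array([-0.005,  0.001,  0.062]), 'grip_force': np.float64(0.0), 'finger_gap': np.float64(0.085)}
```

View pics/top0.png

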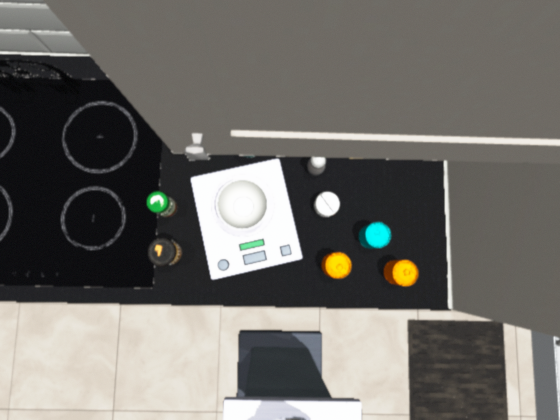

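View pics/scene0.png

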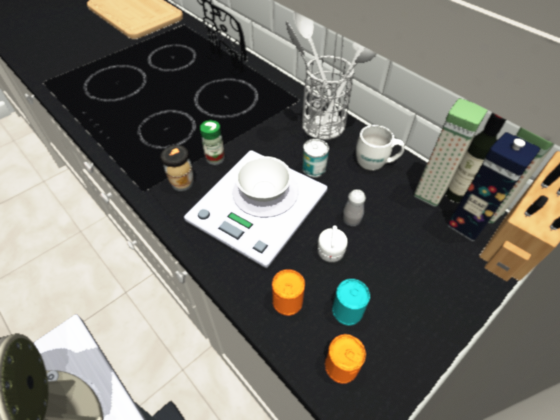

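The top view shows the scale with corners near (191,178), (280,160), (301,259) and (212,278). The round key is at about (223,265), the bar at (255,257) and the square at (286,250). The bowl is at (242,204) and the honey jar at (163,250). The scene view shows the same layout, with the keys at (204,214), (231,230) and (261,246).

```bash
python3 - <<'E'
from h import *
from scipy.spatial.transform import Rotation as R
K={}
seeds={"top":[(223,265),(255,257),(286,250)],"scene":[(204,214),(231,230),(261,246)]}
for n in seeds:
    c=dict(np.load(n+"0.npz"));g=cv2.cvtColor(c["color"],cv2.COLOR_BGR2GRAY);P=cloud(c)
    for i,(u,v) in enumerate(seeds[n]):
        m=(g<185).astype(np.uint8)
        k,l,st,ce=cv2.connectedComponentsWithStats(m,connectivity=4)
        r=l[v-2:v+3,u-2:u+3];r=r[r>0];j=np.bincount(r).argmax() if len(r) else 0
        p=ray(c,*ce[j],0.03)
        print(n,i,g[v,u],st[j],ce[j].round(1),p.round(4),"depth",P[v,u].round(4))
        K[n,i]=p
    if n=="top":
        for u,v in [(191,178),(280,160),(301,259),(212,278)]: print("corner",ray(c,u,v,.024).round(3))
        print("jar",P[250,160].round(3),"cab",P[100,250].round(3),P[134,300].round(3),P[20,60].round(3))
for n in seeds:
    d=K[n,0]-K[n,2];print(n,"yaw",np.arctan2(-d[0],d[1]),"len",np.linalg.norm(d))
s=env.get_state();q=s["orientation"];M=R.from_quat([*q[1:],q[0]]);print(M.as_matrix().round(3))
E
```

```text
top 0 212 [    0     3   560   417 56985] [228.3 323.7] [0.3222 0.1527 0.03  ] depth [0.4544 0.1694 0.0321]
top 1 217 [    0     3   560   417 56985] [228.3 323.7] [0.3222 0.1527 0.03  ] depth [0.4743 0.0957 0.0311]
top 2 218 [    0     3   560   417 56985] [228.3 323.7] [0.3222 0.1527 0.03  ] depth [0.4921 0.0236 0.0301]
corner [0.66  0.254 0.024]
corner [0.709 0.041 0.024]
corner [ 0.472 -0.012  0.024]
corner [0.424 0.195 0.024]
jar [0.485 0.3   0.095] cab [0.616 0.088 0.626] [0.614 0.033 0.532] [0.61  0.199 0.76 ]
scene 0 185 [198 211  12   9  71] [203.5 215.3] [0.4539 0.1621 0.03  ] depth [0.4555 0.1615 0.0339]
scene 1 186 [218 226  27  14 126] [231.4 232.6] [0.4704 0.0861 0.03  ] depth [0.4735 0.0914 0.0307]
scene 2 188 [253 245  15   9  67] [260.2 248.5] [0.4892 0.0164 0.03  ] depth [0.4944 0.0199 0.0296]
top yaw -0.0 len 0.0
scene yaw 0.23782834249598797 len 0.1499326046134524
[[-0.964  0.265 -0.001]
 [ 0.265  0.964 -0.002]
 [ 0.    -0.002 -1.   ]]
```

```bash
python3 - <<'E'
from h import *
seeds={"top":[(223,265),(255,257),(286,250)],"scene":[(204,214),(231,230),(261,246)]}
sc={}
for n in seeds:
    c=dict(np.load(n+"0.npz"));P=cloud(c)
    hsv=cv2.cvtColor(c["color"],cv2.COLOR_BGR2HSV)
    m=((hsv[...,1]>12)&(hsv[...,0]>85)&(hsv[...,0]<130)).astype(np.uint8)
    k,l,st,ce=cv2.connectedComponentsWithStats(m,connectivity=4)
    K=[]
    for u,v in seeds[n]:
        j=l[v,u];mm=l==j;p=ray(c,*ce[j],.032);K.append(p)
        print(n,hsv[v,u],j,st[j],ce[j].round(1),p.round(4),"cloud",np.median(P[mm],0).round(4))
    d=K[0]-K[2];print("yaw",np.arctan2(-d[0],d[1]),np.linalg.norm(d))
print(cv2.cvtColor(dict(np.load("top0.npz"))["color"],cv2.COLOR_BGR2HSV)[265,212:236].tolist())
E
```

```text
top [105  27 226] 587 [218 259  11  12 100] [222.8 264.4] [0.4558 0.1698 0.032 ] cloud [0.4565 0.1696 0.0307]
top [101  25 228] 549 [243 251  23  14 222] [254.1 257.2] [0.4738 0.0978 0.032 ] cloud [0.4741 0.098  0.0306]
top [101  23 229] 521 [280 245  11  11  96] [285.2 249.9] [0.4921 0.0254 0.032 ] cloud [0.4921 0.0258 0.03  ]
yaw 0.2465694620774532 0.14884139671271682
scene [ 99  25 194] 653 [198 209  12  10  94] [203.3 213.8] [0.4554 0.1642 0.032 ] cloud [0.4556 0.1646 0.0312]
scene [100  27 196] 684 [218 221  26  19 243] [230.8 229.9] [0.4731 0.0912 0.032 ] cloud [0.4734 0.0914 0.0313]
scene [101  26 198] 739 [253 240  15  13 119] [259.9 246.4] [0.4911 0.0195 0.032 ] cloud [0.4915 0.0199 0.0309]
yaw 0.24202111745193794 0.14907207454853916
[[90, 1, 254], [90, 1, 254], [90, 1, 254], [120, 1, 254], [120, 1, 252], [107, 8, 223], [104, 27, 198], [103, 29, 211], [103, 28, 219], [104, 29, 221], [104, 27, 221], [105, 27, 226], [103, 26, 227], [104, 27, 228], [103, 27, 226], [103, 29, 201], [108, 23, 166], [108, 6, 225], [120, 1, 251], [120, 1, 254], [120, 1, 254], [90, 1, 254], [90, 1, 254], [120, 1, 254]]
```

Call:
apply_moves(rows=[{"xyz": [-13,-10,0],"turn": [0,0,-0.02],"grip": 0},{"xyz": [-39,-30,0],"turn": [0,0,-0.06],"grip": 0},{"xyz": [-65,-50,0],"turn": [0,0,-0.1],"grip": 0},{"xyz": [-95,-72,0],"turn": [0,0,-0.15],"grip": 0},{"xyz": [-125,-95,0],"turn": [0,0,-0.2],"grip": 0},{"xyz": [-155,-118,0],"turn": [0,0,-0.25],"grip": 0},{"xyz": [-185,-140,0],"turn": [0,0,-0.3],"grip": 0},{"xyz": [-215,-162,0],"turn": [0,0,-0.35],"grip": 0},{"xyz": [-245,-185,0],"turn": [0,0,-0.4],"grip": 0},{"xyz": [-270,-203,0],"turn": [0,0,-0.45],"grip": 0},{"xyz": [-285,-215,0],"turn": [0,0,-0.5],"grip": 0},{"xyz": [-290,-220,0],"turn": [0,0,-0.51],"grip": 0}])

```text
clock: 1.1
tcp_pos: [0.3751, 0.2633, 0.231]
orientation: [-0.0, -0.12, 0.993, -0.0]
wrist_force: [-0.1, 0.1, 0.4]
finger_gap: 0.0002
grip_force: 0.0
```

Call:
apply_moves(rows=[{"xyz": [-10,-20,0],"turn": [0,0,0],"grip": 0},{"xyz": [-25,-50,0],"turn": [0,0,0],"grip": 0},{"xyz": [-40,-80,5],"turn": [0,0,0],"grip": 0},{"xyz": [-50,-105,20],"turn": [0,0,0],"grip": 0},{"xyz": [-55,-113,45],"turn": [0,0,0],"grip": 0},{"xyz": [-55,-113,75],"turn": [0,0,0],"grip": 0},{"xyz": [-55,-113,105],"turn": [0,0,0],"grip": 0},{"xyz": [-55,-113,130],"turn": [0,0,0],"grip": 0},{"xyz": [-55,-113,145],"turn": [0,0,0],"grip": 0},{"xyz": [-55,-113,150],"turn": [0,0,0],"grip": 0},{"xyz": [-55,-113,150],"turn": [0,0,0],"grip": 0}])

```text
clock: 2.02
tcp_pos: [0.4527, 0.1688, 0.0798]
orientation: [-0.002, -0.121, 0.993, -0.0]
wrist_force: [0.7, -0.1, -0.3]
finger_gap: 0.0003
grip_force: 0.0
```

```bash
python3 - <<'E'
from h import *
s=env.get_state();t=s["tcp_pos"];print(t.round(4),s["wrist_force"].round(2),s["clock"])
o=[]
for n,ctr in(("scene",(205,200)),("top",(225,255))):
    c=imaging.read_camera(n);V=c["view"];K=c["camera_matrix"]
    p=K@(V[:3,:3]@t+V[:3,3]);print(n,p[:2]/p[2])
    x,y=ctr;o.append(cv2.resize(c["color"][y-65:y+65,x-65:x+65],(400,400),interpolation=cv2.INTER_CUBIC))
cv2.imwrite("pics/a.png",np.hstack(o))
E
```

```text
[0.4527 0.1688 0.0798] [ 0.71 -0.14 -0.28] 2.0167
scene [197.48846939 199.16245429]
top [220.95086624 266.05461132]
```

View pics/a.png

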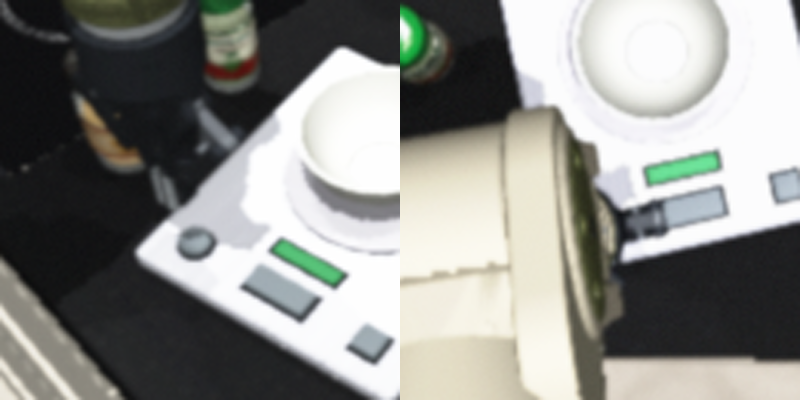

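The crop shows the fingers shut, with the tip at about crop (170,203), matching the projected TCP (177,197). It is above and slightly behind the round key at (196,242). The black part beyond it in the top view is the finger linkage.

Call:
apply_moves(rows=[{"xyz": [0,0,8],"turn": [0,0,0],"grip": 0},{"xyz": [0,0,18],"turn": [0,0,0],"grip": 0},{"xyz": [0,0,28],"turn": [0,0,0],"grip": 0},{"xyz": [0,0,36],"turn": [0,0,0],"grip": 0},{"xyz": [0,0,40],"turn": [0,0,0],"grip": 0},{"xyz": [0,0,40],"turn": [0,0,0],"grip": 0},{"xyz": [0,0,40],"turn": [0,0,0],"grip": 0},{"xyz": [0,0,40],"turn": [0,0,0],"grip": 0}])

```text
clock: 2.78
tcp_pos: [0.4543, 0.1692, 0.0414]
orientation: [0.0, -0.121, 0.993, 0.0]
wrist_force: [0.1, 0.6, 0.7]
finger_gap: -0.0
grip_force: 0.0
```

```bash
python3 - <<'E'
from h import *
s=env.get_state();t=s["tcp_pos"];print(t.round(4),s["wrist_force"].round(2),s["clock"])
c=imaging.read_camera("scene");V=c["view"];K=c["camera_matrix"]
p=K@(V[:3,:3]@t+V[:3,3]);print((p[:2]/p[2]-[165,175])*8)
cv2.imwrite("pics/b.png",cv2.resize(c["color"][175:245,165:245],(640,560),interpolation=cv2.INTER_CUBIC))
E
```

```text
[0.4543 0.1692 0.0414] [0.14 0.57 0.67] 2.7833
[287.09620115 280.24510172]
```

View pics/b.png

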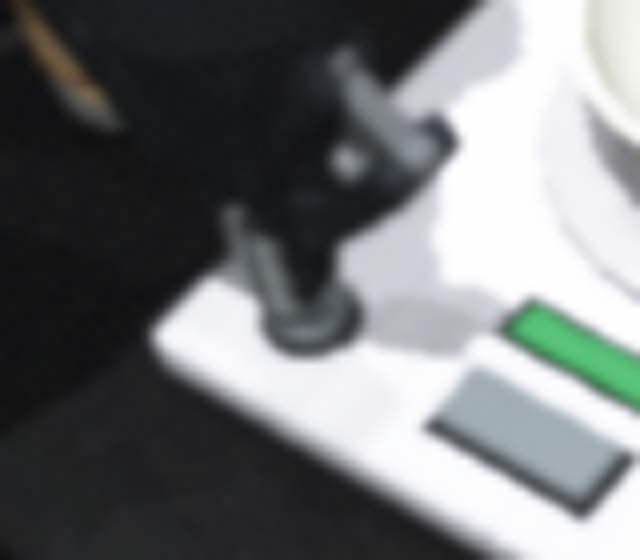

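The view shows the tip at about crop (300,300), directly above the round key centred at (306,310). The bar is clear of it at (530,440).

Call:
apply_moves(rows=[{"xyz": [-1,-2,2],"turn": [0,0,0],"grip": 0},{"xyz": [-1,-2,5],"turn": [0,0,0],"grip": 0},{"xyz": [-1,-2,7],"turn": [0,0,0],"grip": 0},{"xyz": [-1,-2,9],"turn": [0,0,0],"grip": 0},{"xyz": [-1,-2,10],"turn": [0,0,0],"grip": 0},{"xyz": [-1,-2,11],"turn": [0,0,0],"grip": 0},{"xyz": [-1,-2,12],"turn": [0,0,0],"grip": 0},{"xyz": [-1,-2,12],"turn": [0,0,0],"grip": 0},{"xyz": [-1,-2,12],"turn": [0,0,0],"grip": 0}])

```text
clock: 3.58
tcp_pos: [0.4555, 0.1674, 0.0294]
orientation: [-0.0, -0.121, 0.993, -0.0]
wrist_force: [0.2, -0.0, 1.9]
finger_gap: 0.0
grip_force: 1.1
```

Call:
apply_moves(rows=[{"xyz": [0,0,1],"turn": [0,0,0],"grip": 0},{"xyz": [0,0,2],"turn": [0,0,0],"grip": 0},{"xyz": [0,0,2.5],"turn": [0,0,0],"grip": 0},{"xyz": [0,0,2.5],"turn": [0,0,0],"grip": 0},{"xyz": [0,0,2.5],"turn": [0,0,0],"grip": 0},{"xyz": [0,0,2.5],"turn": [0,0,0],"grip": 0}])

```text
clock: 4.08
tcp_pos: [0.4556, 0.1674, 0.0268]
orientation: [-0.0, -0.121, 0.993, -0.0]
wrist_force: [-0.3, -1.3, 3.3]
finger_gap: 0.0004
grip_force: 1.7
```

Call:
apply_moves(rows=[{"xyz": [0,0,-5],"turn": [0,0,0],"grip": 0},{"xyz": [0,0,-15],"turn": [0,0,0],"grip": 0},{"xyz": [0,0,-28],"turn": [0,0,0],"grip": 0},{"xyz": [0,-10,-35],"turn": [0,0,0],"grip": 0},{"xyz": [0,-30,-35],"turn": [0,0,0],"grip": 0},{"xyz": [0,-52,-35],"turn": [0,0,0],"grip": 0},{"xyz": [0,-68,-35],"turn": [0,0,0],"grip": 0},{"xyz": [0,-75,-33],"turn": [0,0,0],"grip": 0},{"xyz": [0,-75,-28],"turn": [0,0,0],"grip": 0},{"xyz": [0,-75,-20],"turn": [0,0,0],"grip": 0},{"xyz": [0,-75,-15],"turn": [0,0,0],"grip": 0},{"xyz": [0,-75,-15],"turn": [0,0,0],"grip": 0}])

```text
clock: 5.08
tcp_pos: [0.4719, 0.0952, 0.0401]
orientation: [-0.002, -0.121, 0.993, 0.0]
wrist_force: [-0.9, -0.5, -0.5]
finger_gap: -0.0
grip_force: 0.0
```

```bash
python3 - <<'E'
from h import *
s=env.get_state();t=s["tcp_pos"];print(t.round(4),s["wrist_force"].round(2),s["clock"])
c=imaging.read_camera("scene");V=c["view"];K=c["camera_matrix"]
p=K@(V[:3,:3]@t+V[:3,3]);print((p[:2]/p[2]-[185,185])*8)
cv2.imwrite("pics/c.png",cv2.resize(c["color"][185:255,185:265],(640,560),interpolation=cv2.INTER_CUBIC))
P=cloud(c);m=P[211:217,200:207];print(np.median(m.reshape(-1,3),0))
E
```

```text
[0.4719 0.0952 0.0401] [-0.9  -0.49 -0.45] 5.0833
[350.58071972 333.99282805]
[0.45536516 0.1656173  0.03161123]
```

View pics/c.png

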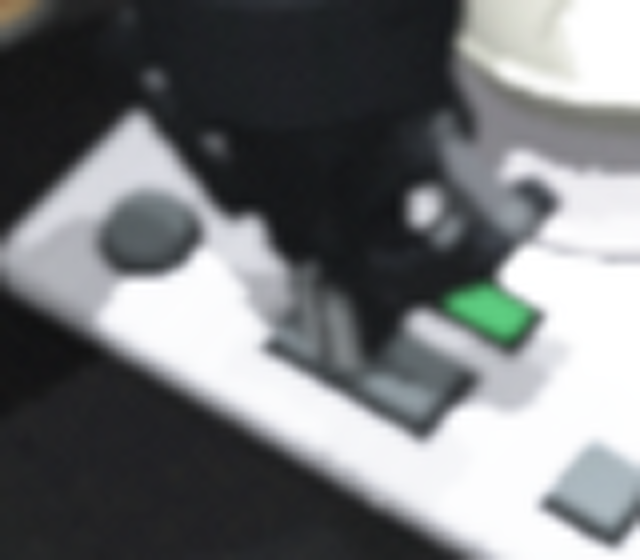

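The round key at (150,230) is up again. The tip at about (350,350) stands over the bar, whose centre is at (366,359), clear of the square key.

Call:
apply_moves(rows=[{"xyz": [0,0,2],"turn": [0,0,0],"grip": 0},{"xyz": [0,0,5],"turn": [0,0,0],"grip": 0},{"xyz": [0,0,7],"turn": [0,0,0],"grip": 0},{"xyz": [0,0,9],"turn": [0,0,0],"grip": 0},{"xyz": [0,0,11],"turn": [0,0,0],"grip": 0},{"xyz": [0,0,12.5],"turn": [0,0,0],"grip": 0},{"xyz": [0,0,14],"turn": [0,0,0],"grip": 0},{"xyz": [0,0,14.5],"turn": [0,0,0],"grip": 0},{"xyz": [0,0,14.5],"turn": [0,0,0],"grip": 0},{"xyz": [0,0,14.5],"turn": [0,0,0],"grip": 0},{"xyz": [0,0,14.5],"turn": [0,0,0],"grip": 0}])

```text
clock: 6.05
tcp_pos: [0.4736, 0.0948, 0.0275]
orientation: [0.0, -0.121, 0.993, 0.0]
wrist_force: [-1.3, 1.9, 2.9]
finger_gap: 0.0001
grip_force: 1.6
```

Call:
apply_moves(rows=[{"xyz": [0,0,0.5],"turn": [0,0,0],"grip": 0},{"xyz": [0,0,0.5],"turn": [0,0,0],"grip": 0},{"xyz": [0,0,0.5],"turn": [0,0,0],"grip": 0},{"xyz": [0,0,-5],"turn": [0,0,0],"grip": 0},{"xyz": [0,0,-18],"turn": [0,0,0],"grip": 0},{"xyz": [0,0,-40],"turn": [0,0,0],"grip": 0},{"xyz": [0,0,-65],"turn": [0,0,0],"grip": 0},{"xyz": [0,0,-90],"turn": [0,0,0],"grip": 0},{"xyz": [0,0,-110],"turn": [0,0,0],"grip": 0},{"xyz": [0,0,-120],"turn": [0,0,0],"grip": 0},{"xyz": [0,0,-120],"turn": [0,0,0],"grip": 0},{"xyz": [0,0,-120],"turn": [0,0,0],"grip": 0}])

```text
clock: 7.05
tcp_pos: [0.4737, 0.0944, 0.1471]
orientation: [0.0, -0.121, 0.993, -0.0]
wrist_force: [-0.6, 0.2, -0.1]
finger_gap: 0.0
grip_force: 0.0
```

```bash
python3 - <<'E'
from h import *
s=env.get_state();print(s["tcp_pos"].round(4),s["wrist_force"].round(2),s["clock"])
c=imaging.read_camera("scene");cv2.imwrite("pics/d.png",c["color"]);P=cloud(c)
P0=cloud(dict(np.load("scene0.npz")))
for u,v in [(203,214),(231,230),(260,246)]: print(np.median(P[v-2:v+3,u-3:u+4].reshape(-1,3),0).round(4),np.median(P0[v-2:v+3,u-3:u+4].reshape(-1,3),0).round(4))
E
```

```text
[0.4737 0.0944 0.1471] [-0.59  0.18 -0.05] 7.05
[0.4546 0.1642 0.0318] [0.455  0.1644 0.0315]
[0.4733 0.0913 0.0317] [0.4734 0.0906 0.0318]
[0.4918 0.0207 0.0321] [0.4917 0.0199 0.0322]
```

View pics/d.png

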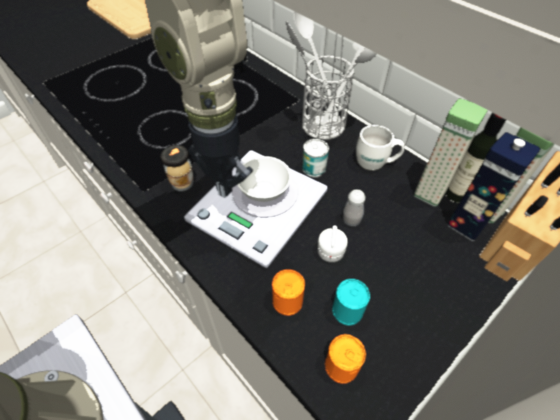

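The gripper is clear above the scale, around (230,175). All three keys (203,214), (231,230) and (260,246) are up, and the scale, bowl and bystanders are where they were.

```bash
python3 -c "
from h import *
print(ticket.hand_in())"
```

```text
the job is handed in; nothing more can be done
None
```

I pressed the round key about 5 mm down and let it come up, then pressed the bar key about 4.5 mm; measured push was about 3 N each, all keys are up again, nothing moved visibly, and the job is handed in (no verdict was returned).

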